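Load and close the small-parts washing canister

TASK

Pick up the scoop, tip all six steel balls into the washing canister and stand the empty scoop back on the bench, upright and clear of the canister. Then bring the lid over the canister, slide it about as needed until the hole hidden in its underside drops onto the centre pin, and press it down so that the sprung ring under it goes down fully. Finish while still holding the lid pressed down (do not let go), and leave the wrench, the jar and the collar where they are.

Things in the scene. Friction and masses are not known exactly. Their poses are not given: they have to be found in the camera images.
- pin_tip (a point): Tip of the upright pin (12 mm diameter, its last 4 mm tapering to 7 mm) at the centre of the round steel canister, 66 mm above the bench. The canister is bolted to the bench on a 150 mm square foot: outside diameter 112 mm, inside diameter 104 mm, inner floor 10 mm above the bench. A dark rubber-faced sprung ring (outside diameter 114 mm, inside 104 mm) is its rim, its top 58 mm above the bench, so the pin stands 8 mm above the ring. Nothing else locates the lid.
- seat (a joint): How far the sprung ring on the canister is pushed down, m: 0 is up, 0.005 fully down against its stop. It takes 6 N to start moving and 11 N to hold fully down; the lid's own weight does not move it.
- lid_grip (a point): Centre of the lid's black bar handle, 56 mm along the lid's x, 16 mm wide along its y, 30 mm high (22 to 52 mm above the lid's underside; this point is 37 mm above it). z is up. The lid lies flat on the bench at the start and weighs about 0.26 kg.
- lid_hole (a point): Mouth of the blind hole in the centre of the lid's flat underside, straight under the handle's centre: 14 mm diameter, 17 mm deep, so it is hidden from above. The lid is an aluminium disc of 116 mm diameter, 8 mm thick, with a boss 36 mm in diameter and 22 mm high under the handle. Seated on the ring the lid's underside is 58 mm above the bench, fully pressed 53 mm; resting on the pin's tip it is at 66 mm.
- scoop_grip (a point): On the scoop's upright black handle: 22 mm along the scoop's x, 12 mm wide along its y, its top 86 mm above the scoop's underside; this point is in the middle of the handle's section, 70 mm above the underside. The scoop is an open steel box 58 mm wide (50 mm inside), walls 40 mm high, 4 mm thick; its mouth faces the scoop's -x. Full (six balls) it weighs about 0.26 kg. It stands on the bench at the start.
- scoop_lip (a point): Middle of the scoop's pouring lip, 110 mm from scoop_grip along the scoop's -x and 32 mm above the scoop's underside. The floor in front of the lip is a ramp 40 mm long rising at 35 degrees, so the balls roll out once the scoop is tipped lip-down by well over 35 degrees (60 is plenty).
- ball0_center (a point): Centre of one of six equal loose steel balls, 16 mm diameter, 17 g, lying in the scoop at the start.
- ball1_center (a point): Centre of one of six equal loose steel balls, 16 mm diameter, 17 g, lying in the scoop at the start.
- ball2_center (a point): Centre of one of six equal loose steel balls, 16 mm diameter, 17 g, lying in the scoop at the start.
- ball3_center (a point): Centre of one of six equal loose steel balls, 16 mm diameter, 17 g, lying in the scoop at the start.
- ball4_center (a point): Centre of one of six equal loose steel balls, 16 mm diameter, 17 g, lying in the scoop at the start.
- ball5_center (a point): Centre of one of six equal loose steel balls, 16 mm diameter, 17 g, lying in the scoop at the start.
- wrench: Bystander: a steel wrench lying on the bench; leave it alone.
- jar: Bystander: a closed jar 60 mm in diameter, 85 mm high; origin at the centre of its underside; leave it alone.
- collar: Bystander: a dark steel shaft collar, 60 mm in diameter, 22 mm high; origin at the centre of its underside; leave it alone.
Things that resemble listed ones, but are neither listed nor needed, are in the scene too. Leave any green or orange look-alike of the part that bears scoop_grip alone.

How it is judged:
On the way, in this order (a step that is already met when the one before it is completed fails the run):
1. the scoop is lifted off the bench with all six balls in it (height (world z) of scoop_lip above 0.05 m and contact force between the fingers and scoop above 0.5 N and distance between each of ball0_center, ball1_center, ball2_center, ball3_center, ball4_center, ball5_center and scoop_grip below 0.13 m), for 0.1 s.
2. all six balls are in the canister (horizontal distance between each of ball0_center, ball1_center, ball2_center, ball3_center, ball4_center, ball5_center and pin_tip below 0.055 m and height (world z) of each of ball0_center, ball1_center, ball2_center, ball3_center, ball4_center, ball5_center below 0.05 m), for 0.2 s.
3. the lid has dropped onto the pin (horizontal distance between lid_hole and pin_tip below 0.003 m and angle between lid_hole's own z axis and vertical below 0.08 rad and height (world z) of lid_hole below 0.061 m), for 0.2 s.
At the end, for the whole second after the job is handed in: The robot still pushes the lid down (over 3 N): hole on the pin (3 mm, tilt 0.08 rad), ring down at least 3.5 of 5 mm. All six balls are in the canister; the scoop stands upright on the bench (tilt under 0.1 rad), at rest, let go, touching neither canister nor lid (all of step 2 and horizontal distance between lid_hole and pin_tip below 0.003 m and angle between lid_hole's own z axis and vertical below 0.08 rad and value of joint seat above 0.0035 m and height (world z) of lid_hole between 0.045 and 0.0555 m and contact force between the fingers and lid above 3 N and contact force between lid and seat above 5 N and height (world z) of scoop_grip between 0.06 and 0.08 m and angle between scoop_grip's own z axis and vertical below 0.1 rad and linear speed of scoop below 0.02 m/s and horizontal distance between scoop_grip and pin_tip above 0.08 m and contact force between scoop and anything else above 0.5 N and contact force between the fingers and scoop below 0.1 N and contact force between scoop and lid below 0.1 N and contact force between scoop and canister below 0.1 N); the arm keeps its last pose, push and grip.
It fails at once if the wrench is moved more than 30 mm (distance of wrench from where it was at the start of the episode above 0.03 m).
It fails at once if the jar is moved more than 30 mm (distance of jar from where it was at the start of the episode above 0.03 m).
It fails at once if the collar is moved more than 30 mm (distance of collar from where it was at the start of the episode above 0.03 m).
It also fails if it takes over 61 s, if anything falls off the work surface, if the arm or the gripper's body presses on something with over 40 N, if the wrist force passes 120 N, or if a joint passes its speed limit or range.

ROBOT

A 7-joint arm with a two-finger parallel gripper is mounted at the origin on the work surface. World frame = base frame: x ahead of the robot, y to its left, z up, the work surface at z = 0. Lengths are in m, angles in rad, forces in N, time in s.
With the tool pointing down it reaches from about 0.4 to 0.875 m from the base axis. Payload 19.3 kg.
Tool frame: the origin (TCP) lies midway between the tips of the shut fingers; the grasp point (between the pads) lies 19 mm behind it (r.hold_point_z is the distance from the TCP to the grasp point, in m); z points along the fingers, y is the direction in which the jaws open and shut (so a half turn about z gives the same grasp; the last joint's range is limited). The gripper opens to 85 mm and grips with 20 to 120 N. Pads are 22 mm wide; open, the fingers measure 114 mm over their backs; the gripper's body (76 mm by 85 mm) begins 54 mm behind the grasp point. The pads swing forward as they close: fully open they stand 13 mm farther back than shut.
Start: joints at [1.06, 0.521, -0.036, 1.599, 0.021, 1.021, -0.113], TCP at [0.267, -0.565, 0.231] pointing down, gripper open.
Joint ranges: [-2.91, 2.91], [-0.3, 2.13], [-1.5, 1.42], [0.17, 2.43], [-1.26, 4.41], [0.16, 1.93], [-2.52, 2.52]. Speed limits (rad/s): [1.89, 1.89, 2.39, 2.39, 3.01, 3.01, 3.01].

INTERFACE

Orientations are given as a unit quaternion [x, y, z, w].
In Python, from plant import r gives the robot as it stands.
- The arm moves only by the tool jog_arm, never from a script. Its argument "rows" is a list of rows, each a list of 7 numbers: the shift along the tool's x, y, z in mm, then the turn, a rotation vector about the tool's x, y, z in degrees, then the finger opening in mm, from 0 to 85.4. In form: [[dx, dy, dz, ax, ay, az, claw], ...]. A call has 1 to 10 rows; each row is the pose to reach, as a shift and turn from the pose commanded when the call began, along the tool's axes at that moment; what a row does not reach only later rows make up. A row lasts 1/12 s, in which the tool goes at most 41.7 mm and 7.16 degrees, less where a joint would pass 70% of its speed; a pose out of reach is approached as far as the arm can. A call with a gripper value outside its range is refused whole. The fingers move at their own pace and stop on an object; the grip force is fixed at half the most. Time passes only in rows, so rows that repeat a pose let the fingers close. It gives the time, the measured TCP pose, the force and the opening at its end, in the units of the state.
- r.observe(): the state, without advancing time (a new reading comes with each control period).
- r.read_camera(name): name is "side" or "top" or "wrist"; returns the picture (400x640x3 uint8, red, green, blue); there is no depth.
- r.camera_info(name): a dict with "mtx" (3x3 intrinsics, pixels), "world_from_camera" (4x4, takes a point from camera to world coordinates). Camera axes: x right, y down, z forward; pixel columns grow to the right and rows downward; lengths in m; the calibration is good to about 2 mm. A picture is of the moment at which its call begins: read the wrist's pose just before it. camera_info takes no time and is no camera call; for the wrist camera it gives the pose at the moment of the call.
- r.close_job(): hands the job in, once; it reports no verdict.
The state is a dict: "time_s": time; "joints": joint angles; "qvel": joint speeds; "joint_torque": joint torques, N m; "tcp_pos": TCP position; "eef_rot": TCP orientation; "wrist_force": force on the tool from outside, world axes, zero at the start; "ft_torque": the same for the moment, N m; "finger_gap": finger opening in m.
Only numpy, scipy, OpenCV 4.12 (cv2) and the standard library are available. Lean on these libraries where they do the work, as an engineer would, in place of code of your own. Each camera call takes 0.05 s, during which the arm holds its last target.

## Working session

There is one attempt and no reset: what is moved stays moved. The work goes in short steps, Python scripts to look and compute and a tool call to move; the robot and the scene stay as the last step left them, time stands still between calls to the robot, and variables do not carry over. Pictures are saved under pics/ and viewed, and the job is handed in when it is done.

Besides the shell and the picture viewer there is one more tool, called after "Request:" in YAML: its name, and indented under it one key for each argument. jog_arm: Moves the arm, as the interface text tells. Its arguments: {"type":"object","properties":{"rows":{"type":"array","items":{"type":"array","items":{"type":"number"}}}},"required":["rows"]}

```bash
ls; mkdir -p pics; python3 - <<'E'
from plant import r
import cv2
print(r.observe(), r.hold_point_z)
for n in ("top","side","wrist"):
    ci=r.camera_info(n); print(n,ci)
    cv2.imwrite(f"pics/{n}0.png",r.read_camera(n)[:,:,::-1])
E
```

```text
pics
{'time_s': 0.0, 'joints': array([ 1.05981995,  0.52203709, -0.03635008,  1.60001513,  0.02116883,
        1.02110607, -0.11281325]), 'qvel': array([-0.00099855, -0.0005686 ,  0.00043719,  0.00259798,  0.00067204,
       -0.00045086, -0.00112238]), 'joint_torque': array([ 4.04255172e-05, -9.27131510e+01,  1.97994389e+00, -3.69939709e+01,
        1.77733542e-02,  8.19994777e-03, -1.75425464e-05]), 'tcp_pos': array([ 0.26648708, -0.56495312,  0.23070854]), 'eef_rot': array([ 9.75814647e-01,  2.18598775e-01, -1.52234036e-04, -5.71206407e-04]), 'wrist_force': array([ 0.39276417, -0.54653221,  0.0221124 ]), 'ft_torque': array([-0.04285384,  0.00824684, -0.02856132]), 'finger_gap': 0.08530588065783985} 0.0187
top {'mtx': array([[396.27890383,   0.        , 315.83283306],
       [  0.        , 396.27890383, 201.80486582],
       [  0.        ,   0.        ,   1.        ]]), 'world_from_camera': array([[-0.00953499, -0.98323738,  0.18208058,  0.34414857],
       [-0.99990226,  0.00751308, -0.01179103, -0.07715049],
       [ 0.0102254 , -0.18217522, -0.98321291,  1.10605051],
       [ 0. 
[... 221 characters left out ...]
orld_from_camera': array([[-0.8018816 , -0.45168653,  0.39110764,  0.02794642],
       [-0.59734161,  0.59182635, -0.54122506,  0.60061597],
       [ 0.01299627, -0.66762328, -0.74438582,  1.03665788],
       [ 0.        ,  0.        ,  0.        ,  1.        ]])}
wrist {'mtx': array([[358.4049289 ,   0.        , 322.54673076],
       [  0.        , 358.4049289 , 200.10283092],
       [  0.        ,   0.        ,   1.        ]]), 'world_from_camera': array([[ 0.42628909, -0.86641784, -0.25999564,  0.33211587],
       [-0.90458533, -0.40885102, -0.12069065, -0.53420579],
       [-0.00173095,  0.28663735, -0.95803759,  0.37230506],
       [ 0.        ,  0.        ,  0.        ,  1.        ]])}
```

View pics/top0.png

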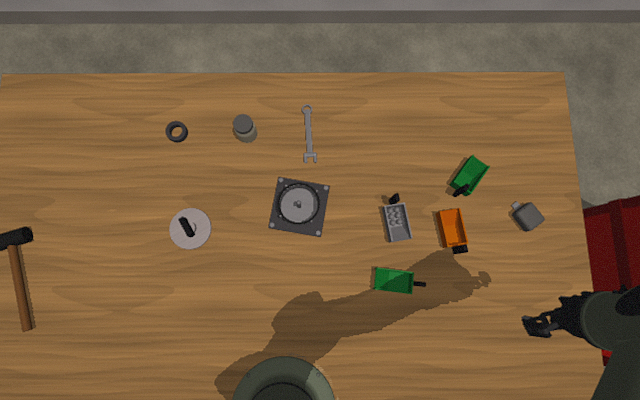

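View pics/side0.png

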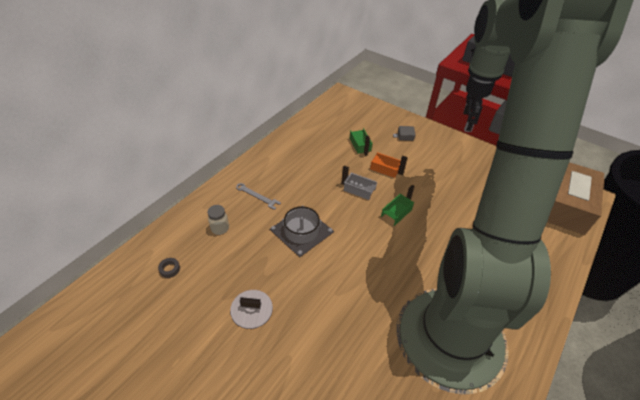

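View pics/wrist0.png

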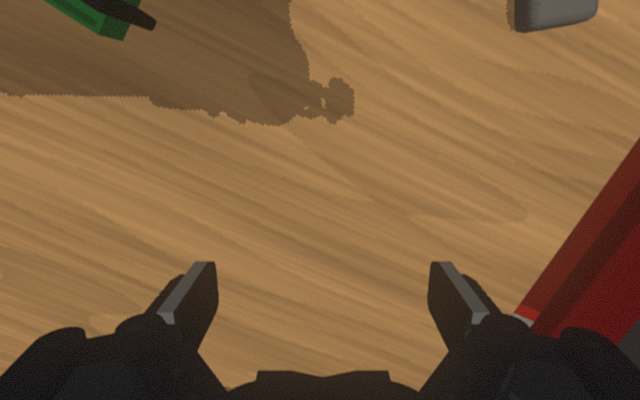

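The top view shows the steel scoop at about (397,222) with its handle at (394,198). The canister is at (299,204), the lid at (190,229), the jar at (244,128), the collar at (176,131) and the wrench at (308,133). The green and orange look-alikes are to the right. Next I'll zoom in and measure.

```bash
cat > h.py <<'E'
import numpy as np,cv2
from plant import r
from scipy.spatial.transform import Rotation as R
def ray(n,u,v):
    c=r.camera_info(n);T=c["world_from_camera"];d=T[:3,:3]@np.linalg.inv(c["mtx"])@np.array([u,v,1.]);return T[:3,3],d
def onz(n,u,v,z):
    o,d=ray(n,u,v);return o+d*(z-o[2])/d[2]
def proj(n,p):
    c=r.camera_info(n);T=np.linalg.inv(c["world_from_camera"]);q=c["mtx"]@(T[:3,:3]@np.array(p)+T[:3,3]);return q[:2]/q[2]
def tri(a,b):
    A=np.zeros((3,3));y=np.zeros(3)
    for n,u,v in (a,b):
        o,d=ray(n,u,v);d=d/np.linalg.norm(d);P=np.eye(3)-np.outer(d,d);A+=P;y+=P@o
    return np.linalg.solve(A,y)
def crop(src,x0,y0,x1,y1,s,out):
    im=cv2.imread(src)[y0:y1,x0:x1];cv2.imwrite(out,cv2.resize(im,None,fx=s,fy=s,interpolation=cv2.INTER_CUBIC))
E
python3 - <<'E'
from h import *
a=cv2.imread("pics/top0.png");b=cv2.imread("pics/side0.png")
def c(im,x,y,w,h,s):return cv2.resize(im[y:y+h,x:x+w],None,fx=s,fy=s,interpolation=cv2.INTER_CUBIC)
cv2.imwrite("pics/z0.png",np.vstack([np.hstack([c(a,370,185,50,36*50//50+24,7),c(a,265,172,64,60,7)][:2])]))
cv2.imwrite("pics/z1.png",np.hstack([c(a,165,200,50,60,7),c(b,225,285,56,60,7)]))
cv2.imwrite("pics/z2.png",np.hstack([c(b,330,150,55,60,7),c(b,268,200,58,60,7)]))
E
```

```text
(no output)
```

View pics/z0.png

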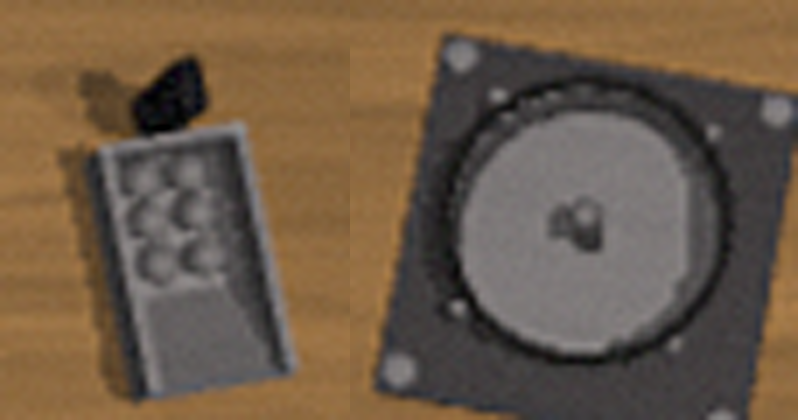

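View pics/z1.png

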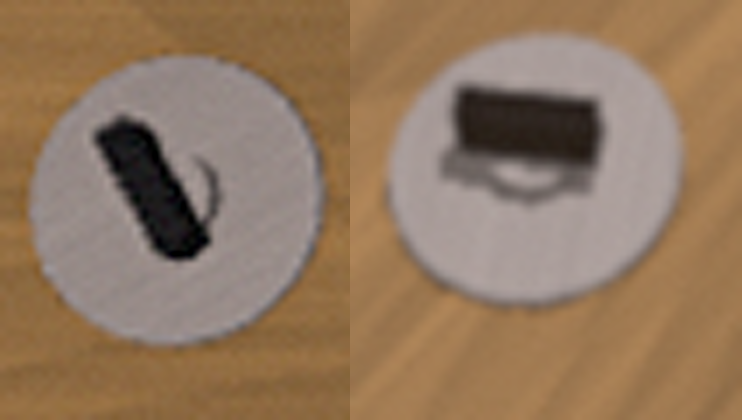

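View pics/z2.png

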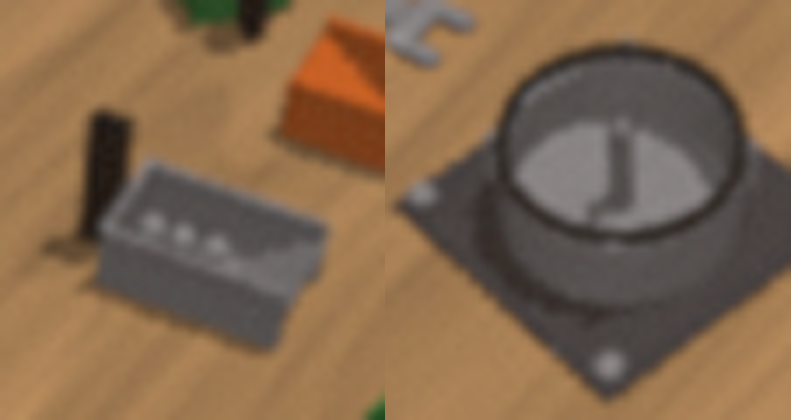

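```bash
python3 - <<'E'
from h import *
def T(x,y,ox,oy): return ("top",x/7+ox-.43,y/7+oy-.43)
def S(x,y,ox,oy): return ("side",x/7+ox-.43,y/7+oy-.43)
P=lambda q,z: onz(*q,z)
np.set_printoptions(precision=4,suppress=True)
for nm,x,y,z in (("BL",100,145,.04),("BR",243,125,.04),("FR",296,370,.04),("FL",145,395,.04)):
    print(nm,P(T(x,y,370,185),z))
print("handle top tri",tri(T(188,75,370,185),S(112,117,330,150)), P(T(188,75,370,185),.086),P(S(112,117,330,150),.086))
print("pin tip",tri(T(587-350,208,265,172),S(622-385,128,268,200)),P(T(237,208,265,172),.066),P(S(237,128,268,200),.066))
# ring circle outer top z .058
for nm,q in (("t",[T(x,y,265,172) for x,y in ((443-350,230),(735-350,215),(590-350,75),(580-350,362))]),("s",[S(x,y,268,200) for x,y in ((498-385,140),(745-385,140),(622-385,43),(622-385,240))])):
    pts=np.array([P(k,.058) for k in q]);print(nm,pts, pts.mean(0))
print("lid top", *[P(T(x,y,165,200),.008) for x,y in ((30,200),(322,195),(178,55),(175,345))])
print("lid side", *[P(S(x-350,y,225,285),.008) for x,y in ((388,170),(682,158),(540,32),(527,300))])
print("lid handle top ends", *[P(T(x,y,165,200),.052) for x,y in ((97,135),(135,117),(208,240),(165,255))])
print("lid handle side", *[P(S(x-350,y,225,285),.052) for x,y in ((460,88),(600,98))])
E
```

```text
BL [ 0.5305 -0.276   0.04  ]
BR [ 0.538  -0.3324  0.04  ]
FR [ 0.4419 -0.3481  0.04  ]
FL [ 0.4327 -0.2893  0.04  ]
handle top tri [ 0.5478 -0.3022  0.0857] [ 0.5489 -0.3016  0.086 ] [ 0.5465 -0.3023  0.086 ]
pin tip [ 0.5387 -0.0433  0.0614] [ 0.5385 -0.0432  0.066 ] [ 0.5357 -0.0405  0.066 ]
t [[ 0.5319  0.0123  0.058 ]
 [ 0.5368 -0.0998  0.058 ]
 [ 0.5925 -0.0442  0.058 ]
 [ 0.4805 -0.0402  0.058 ]] [ 0.5354 -0.043   0.058 ]
s [[ 0.5796 -0.0067  0.058 ]
 [ 0.4918 -0.0736  0.058 ]
 [ 0.5712 -0.0862  0.058 ]
 [ 0.5009  0.0044  0.058 ]] [ 0.5359 -0.0405  0.058 ]
lid top [0.4763 0.318  0.008 ] [0.4774 0.2027 0.008 ] [0.5342 0.2624 0.008 ] [0.4186 0.258  0.008 ]
lid side [0.5217 0.2995 0.008 ] [0.4328 0.2258 0.008 ] [0.5158 0.2178 0.008 ] [0.4412 0.3066 0.008 ]
lid handle top ends [0.4958 0.2781 0.052 ] [0.5026 0.264  0.052 ] [0.4552 0.234  0.052 ] [0.4496 0.25   0.052 ]
lid handle side [0.5029 0.2708 0.052 ] [0.4571 0.2416 0.052 ]
```

```bash
cat >> h.py <<'E'
np.set_printoptions(precision=4,suppress=True)
def rot(yaw,tilt=0):
    """yaw deg of tool x in world, pointing down; tilt deg about tool y: + leans tool axis outwards along tool x (lip -x goes down)"""
    B=R.from_euler('z',yaw,degrees=True)*R.from_euler('x',180,degrees=True)
    return B*R.from_euler('y',tilt,degrees=True)
def go(p,Rt):
    s=r.observe();p0=s["tcp_pos"];R0=R.from_quat(s["eef_rot"])
    d=R0.inv().apply(np.array(p)-p0)*1000;w=(R0.inv()*Rt).as_rotvec(degrees=True)
    print("t",round(s["time_s"],2),"pos",p0,"shift mm",d.round(1),"turn deg",w.round(2),"rows>=",round(max(np.linalg.norm(d)/41.7,np.linalg.norm(w)/7.16),1))
E
python3 - <<'E'
from h import *
print([a for a in dir(r) if not a.startswith('_')])
print(rot(8.7,0).apply([[1,0,0],[0,1,0],[0,0,1]]), rot(8.7,60).apply([0,0,1]))
go([.548,-.302,.16],rot(8.7))
E
```

```text
['Unreachable', 'camera_info', 'close_job', 'hold_point_z', 'observe', 'read_camera']
[[ 0.9885  0.1513  0.    ]
 [ 0.1513 -0.9885  0.    ]
 [ 0.     -0.     -1.    ]] [ 0.8561  0.131  -0.5   ]
t 0.15 pos [ 0.2665 -0.5651  0.2309] shift mm [ 366.8 -117.8   71. ] turn deg [-0.05  0.01 16.55] rows>= 9.4
```

Request:
jog_arm:
  rows:
    - [367, -118, 50, 0, 0, 16.6, 85]
    - [367, -118, 71, 0, 0, 16.6, 85]
    - [367, -118, 71, 0, 0, 16.6, 85]
    - [367, -118, 71, 0, 0, 16.6, 85]
    - [367, -118, 71, 0, 0, 16.6, 85]
    - [367, -118, 71, 0, 0, 16.6, 85]
    - [367, -118, 71, 0, 0, 16.6, 85]
    - [367, -118, 71, 0, 0, 16.6, 85]
    - [367, -118, 71, 0, 0, 16.6, 85]
    - [367, -118, 71, 0, 0, 16.6, 85]

```text
time_s: 0.98
tcp_pos: [0.5517, -0.2967, 0.1591]
eef_rot: [0.997, 0.078, 0.0, -0.001]
wrist_force: [0.2, -0.1, 0.6]
finger_gap: 0.0853
```

```bash
python3 - <<'E'
from h import *
go([.548,-.302,.16],rot(8.7))
print(r.observe()["joints"])
c=r.camera_info("wrist");im=r.read_camera("wrist");cv2.imwrite("pics/w1.png",im[:,:,::-1]);
print(c["world_from_camera"])
for p in ([.548,-.302,.086],[.439,-.3186,.032],[.5305,-.276,.04],[.538,-.3324,.04]): print(proj("wrist",p))
E
```

```text
t 0.98 pos [ 0.5517 -0.2967  0.1591] shift mm [-4.4  4.7 -1. ] turn deg [-0.14 -0.04  0.24] rows>= 0.2
[ 0.4119  0.6036 -0.0176  1.6614  0.0099  0.8774 -1.0237]
[[ 0.155  -0.9465 -0.2832  0.6232]
 [-0.9879 -0.1494 -0.0413 -0.2859]
 [-0.0032  0.2862 -0.9582  0.3006]
 [ 0.      0.      0.      1.    ]]
[332.7183 221.8729]
[329.391  320.0511]
[294.2214 217.3787]
[368.1668 219.276 ]
```

View pics/w1.png

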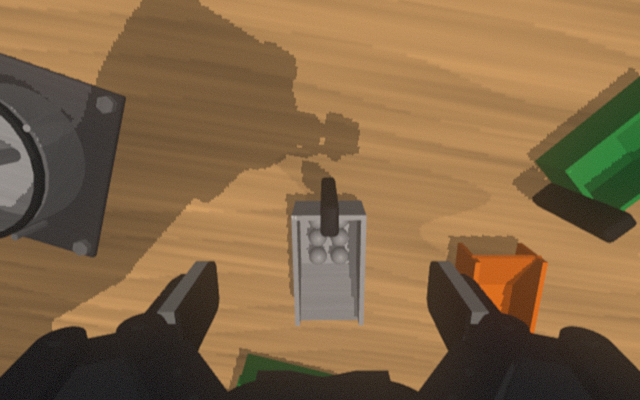

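The wrist view shows the scoop square to the jaws. Its handle top is at about (329,223), 2–3 mm from my estimate. Nothing is near the finger paths, so I'll correct for that and descend.

```bash
python3 - <<'E'
from h import *
print(onz("wrist",329,223,.086), onz("wrist",292,203,.04),onz("wrist",366,203,.04))
go([.547,-.3005,.053],rot(8.9))
E
```

```text
[ 0.5469 -0.2998  0.086 ] [ 0.5417 -0.2728  0.04  ] [ 0.5506 -0.3282  0.04  ]
t 1.03 pos [ 0.5529 -0.295   0.1586] shift mm [ -6.8   4.9 105.6] turn deg [-0.19 -0.05  0.17] rows>= 2.5
```

Request:
jog_arm:
  rows:
    - [0, 0, 0, 0, 0, 0, 85]
    - [0, 0, 0, 0, 0, 0, 85]
    - [0, 0, 0, 0, 0, 0, 85]

```text
time_s: 1.28
tcp_pos: [0.5474, -0.303, 0.1604]
eef_rot: [0.997, 0.075, -0.0, 0.0]
wrist_force: [-0.1, 0.1, -0.1]
finger_gap: 0.0852
```

```bash
python3 - <<'E'
from h import *
go([.547,-.3003,.053],rot(8.9)); print(r.observe()["qvel"])
E
```

```text
t 1.28 pos [ 0.5474 -0.303   0.1604] shift mm [  0.   -2.8 107.4] turn deg [ 0.03  0.02 -0.32] rows>= 2.6
[ 0.01   -0.0041 -0.0006  0.0004 -0.0005 -0.002  -0.0024]
```

Request:
jog_arm:
  rows:
    - [0, -1.5, 30, 0, 0, 0, 85]
    - [0, -1.5, 60, 0, 0, 0, 85]
    - [0, -1.5, 90, 0, 0, 0, 85]
    - [0, -1.5, 107, 0, 0, 0, 85]
    - [0, -1.5, 107, 0, 0, 0, 85]
    - [0, -1.5, 107, 0, 0, 0, 0]
    - [0, -1.5, 107, 0, 0, 0, 0]
    - [0, -1.5, 107, 0, 0, 0, 0]
    - [0, -1.5, 107, 0, 0, 0, 0]
    - [0, -1.5, 107, 0, 0, 0, 0]

```text
time_s: 2.12
tcp_pos: [0.5484, -0.3008, 0.0543]
eef_rot: [0.997, 0.075, 0.001, 0.0]
wrist_force: [-0.2, -0.2, -0.1]
finger_gap: 0.025
```

Request:
jog_arm:
  rows:
    - [0, 0, 0, 0, 0, 0, 0]
    - [0, 0, 0, 0, 0, 0, 0]
    - [0, 0, 0, 0, 0, 0, 0]
    - [0, 0, 0, 0, 0, 0, 0]

```text
time_s: 2.45
tcp_pos: [0.5483, -0.3006, 0.0539]
eef_rot: [0.997, 0.075, 0.0, 0.0]
wrist_force: [-0.3, 0.5, 7.8]
finger_gap: 0.011
```

Request:
jog_arm:
  rows:
    - [0, 0, -10, 0, 0, 0, 0]
    - [0, 0, -25, 0, 0, 0, 0]
    - [0, 0, -45, 0, 0, 0, 0]
    - [0, 0, -65, 0, 0, 0, 0]
    - [0, 0, -85, 0, 0, 0, 0]
    - [0, 0, -105, 0, 0, 0, 0]
    - [0, 0, -125, 0, 0, 0, 0]
    - [0, 0, -140, 0, 0, 0, 0]
    - [0, 0, -150, 0, 0, 0, 0]
    - [0, 0, -150, 0, 0, 0, 0]

```text
time_s: 3.28
tcp_pos: [0.5487, -0.3008, 0.2056]
eef_rot: [0.997, 0.075, 0.001, 0.001]
wrist_force: [0.2, -0.1, -2.0]
finger_gap: 0.0113
```

```bash
python3 - <<'E'
from h import *
s=r.observe();print(s["wrist_force"],s["ft_torque"],s["finger_gap"])
cv2.imwrite("pics/w2.png",r.read_camera("wrist")[:,:,::-1]);cv2.imwrite("pics/s2.png",r.read_camera("side")[100:300,200:520,::-1].repeat(2,0).repeat(2,1))
# pour target: lip over pin + 28mm along scoop x, lip z .085 at tilt 55
def tcp(th,lip,yaw):
    Rt=rot(yaw,th); # tool frame: x=scoop x, z=-scoop z ; lip rel hold (70mm)-> (-.110,0,+.038); hold is .0187 behind tcp (+z)
    off=np.array([-.110,0,.035-.0187]) # hold ~ .073 above underside 
    return np.array(lip)-Rt.apply(off),Rt
x=np.array([np.cos(np.radians(8.6)),np.sin(np.radians(8.6)),0])
pin=np.array([.536,-.042,0])
for th in (0,20,35,60): print(th,tcp(th,pin+x*.03+[0,0,.09],8.6)[0])
go(*tcp(0,pin+x*.03+[0,0,.16],8.6))
E
```

```text
[ 0.2169 -0.1119 -1.9584] [-0.0167 -0.1043 -0.0029] 0.01128145939848045
0 [ 0.6744 -0.0211  0.1063]
20 [ 0.6624 -0.0229  0.1429]
35 [ 0.6455 -0.0254  0.1664]
60 [ 0.6061 -0.0314  0.1934]
t 3.38 pos [ 0.5478 -0.3003  0.203 ] shift mm [ 167.2 -257.    26.7] turn deg [-0.01  0.01  0.06] rows>= 7.4
```

View pics/w2.png

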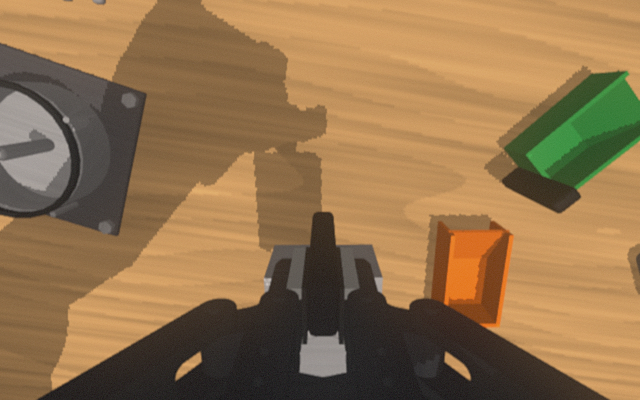

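View pics/s2.png

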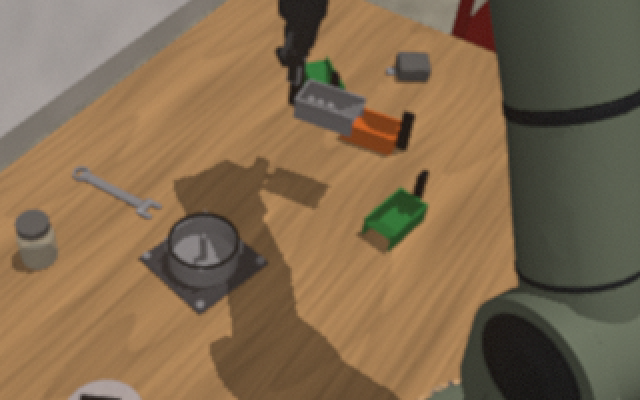

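Request:
jog_arm:
  rows:
    - [8, -12, 0, 0, 0, 0, 0]
    - [25, -38, 0, 0, 0, 0, 0]
    - [45, -69, 0, 0, 0, 0, 0]
    - [67, -103, 0, 0, 0, 0, 0]
    - [89, -137, 0, 0, 0, 0, 0]
    - [111, -171, 0, 0, 0, 0, 0]
    - [131, -202, 0, 0, 0, 0, 0]
    - [148, -228, 0, 0, 0, 0, 0]
    - [160, -246, 0, 0, 0, 0, 0]
    - [167, -257, 0, 0, 0, 0, 0]

```text
time_s: 4.22
tcp_pos: [0.6747, -0.0172, 0.2017]
eef_rot: [0.997, 0.077, -0.001, -0.001]
wrist_force: [0.5, 0.5, -3.1]
finger_gap: 0.0108
```

```bash
cat >> h.py <<'E'
def tcp(th,lip,yaw):
    Rt=rot(yaw,th); off=np.array([-.110,0,.035-.0187])
    return np.array(lip)-Rt.apply(off),Rt
x=np.array([np.cos(np.radians(8.6)),np.sin(np.radians(8.6)),0])
pin=np.array([.536,-.042,0])
E
python3 - <<'E'
from h import *
for th,z in ((10,.14),(20,.125),(28,.11),(35,.10)):go(*tcp(th,pin+x*.03+[0,0,z],8.6))
print(r.observe()["joints"])
E
```

```text
t 4.22 pos [ 0.6747 -0.0172  0.2017] shift mm [-5.3  3.8 26.6] turn deg [-0.11 10.1   0.24] rows>= 1.4
t 4.22 pos [ 0.6747 -0.0172  0.2017] shift mm [-13.    3.8  23.8] turn deg [-0.13 20.1   0.23] rows>= 2.8
t 4.22 pos [ 0.6747 -0.0172  0.2017] shift mm [-21.3   3.7  25.7] turn deg [-0.15 28.1   0.22] rows>= 3.9
t 4.22 pos [ 0.6747 -0.0172  0.2017] shift mm [-30.    3.7  25.3] turn deg [-0.16 35.1   0.22] rows>= 4.9
[-0.0389  0.6322 -0.0364  1.4818  0.0235  1.0299 -1.4967]
```

Request:
jog_arm:
  rows:
    - [0, 0, 8, 0, 4, 0, 0]
    - [-3, 0, 16, 0, 9, 0, 0]
    - [-8, 0, 22, 0, 15, 0, 0]
    - [-14, 0, 25, 0, 21, 0, 0]
    - [-18, 0, 26, 0, 25, 0, 0]
    - [-21, 0, 26, 0, 28, 0, 0]
    - [-21, 0, 26, 0, 28, 0, 0]
    - [-21, 0, 26, 0, 28, 0, 0]

```text
time_s: 4.88
tcp_pos: [0.653, -0.0252, 0.1767]
eef_rot: [0.968, 0.073, 0.24, -0.018]
wrist_force: [0.6, 0.4, -2.1]
finger_gap: 0.0112
```

```bash
python3 - <<'E'
from h import *
for th,z in ((28,.10),(34,.095),(40,.09),(46,.085),(52,.085),(60,.085)):go(*tcp(th,pin+x*.03+[0,0,z],8.6))
print(r.observe()["joints"])
cv2.imwrite("pics/s3.png",cv2.resize(r.read_camera("side")[130:300,200:440,::-1],None,fx=3,fy=3,interpolation=cv2.INTER_CUBIC))
cv2.imwrite("pics/t3.png",cv2.resize(r.read_camera("top")[100:270,200:440,::-1],None,fx=3,fy=3,interpolation=cv2.INTER_CUBIC))
E
```

```text
t 4.88 pos [ 0.653  -0.0252  0.1767] shift mm [-3.8 -0.9 10.1] turn deg [-0.    0.15 -0.01] rows>= 0.3
t 4.88 pos [ 0.653  -0.0252  0.1767] shift mm [-8.5 -0.9  3.1] turn deg [-0.    6.15 -0.01] rows>= 0.9
t 4.88 pos [ 0.653  -0.0252  0.1767] shift mm [-14.4  -0.9  -3.6] turn deg [-0.   12.15 -0.01] rows>= 1.7
t 4.88 pos [ 0.653  -0.0252  0.1767] shift mm [-21.4  -0.9  -9.8] turn deg [-0.   18.15 -0.01] rows>= 2.5
t 4.88 pos [ 0.653  -0.0252  0.1767] shift mm [-27.1  -0.9 -20. ] turn deg [-0.   24.15 -0.01] rows>= 3.4
t 4.88 pos [ 0.653  -0.0252  0.1767] shift mm [-36.3  -0.9 -32.4] turn deg [-0.   32.15 -0.01] rows>= 4.5
[ 0.0749  0.464  -0.1265  1.9958 -0.0109  0.2023 -1.4352]
```

View pics/s3.png

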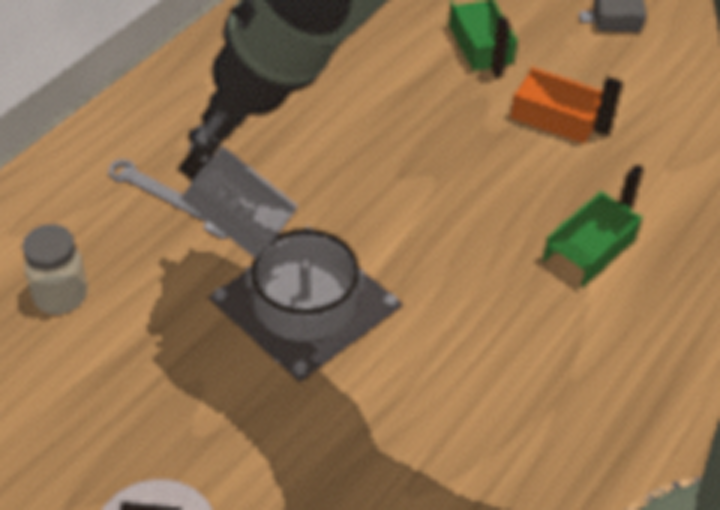

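View pics/t3.png

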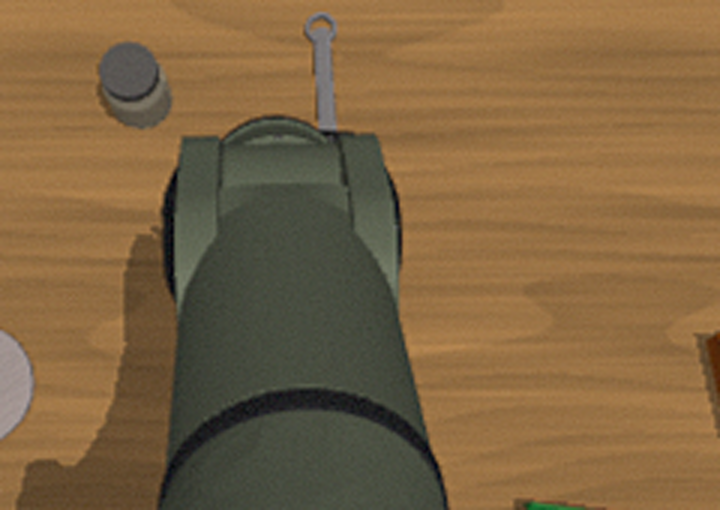

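The wrist joint j6 is near its 0.16 limit, so a pour towards the base won't reach 60°. The balls are still in the scoop. I'll level it, yaw it about 80°, and pour sideways with the lip towards −y.

```bash
python3 - <<'E'
from h import *
go([.62,.0,.24],rot(8.6,0))
E
```

```text
t 4.98 pos [ 0.6543 -0.0245  0.1773] shift mm [  2.6 -29.4 -69.6] turn deg [ -0.01 -27.93   0.04] rows>= 3.9
```

Request:
jog_arm:
  rows:
    - [0, -3, -8, 0, -4, 0, 0]
    - [0, -7, -20, 0, -9, 0, 0]
    - [1, -12, -33, 0, -14, 0, 0]
    - [1, -18, -46, 0, -19, 0, 0]
    - [2, -24, -58, 0, -24, 0, 0]
    - [3, -28, -66, 0, -27, 0, 0]
    - [3, -29, -70, 0, -28, 0, 0]
    - [3, -29, -70, 0, -28, 0, 0]

```text
time_s: 5.65
tcp_pos: [0.6207, 0.0008, 0.2412]
eef_rot: [0.997, 0.076, -0.0, 0.0]
wrist_force: [0.3, 0.9, -1.6]
finger_gap: 0.0111
```

```bash
python3 - <<'E'
from h import *
go([.57,.06,.24],rot(48,0))
go([.54,.10,.24],rot(88,0));print(r.observe()["joints"])
E
```

```text
t 5.65 pos [0.6207 0.0008 0.2412] shift mm [-41.1 -66.2   1.2] turn deg [  0.     0.02 -39.27] rows>= 5.5
t 5.65 pos [0.6207 0.0008 0.2412] shift mm [ -64.7 -110.3    1.2] turn deg [ -0.01   0.03 -79.27] rows>= 11.1
[-0.0736  0.5049 -0.0341  1.6005  0.0194  1.0369 -1.5318]
```

Request:
jog_arm:
  rows:
    - [-2, -3, 0, 0, 0, -2, 0]
    - [-7, -10, 0, 0, 0, -6, 0]
    - [-13, -20, 0, 0, 0, -12, 0]
    - [-20, -31, 0, 0, 0, -18, 0]
    - [-27, -42, 0, 0, 0, -24, 0]
    - [-33, -52, 0, 0, 0, -30, 0]
    - [-38, -61, 0, 0, 0, -36, 0]
    - [-43, -70, 0, 0, 0, -42, 0]
    - [-48, -80, 0, 0, 0, -48, 0]
    - [-53, -89, 0, 0, 0, -54, 0]

```text
time_s: 6.48
tcp_pos: [0.5535, 0.0801, 0.2404]
eef_rot: [0.853, 0.522, 0.0, 0.0]
wrist_force: [0.2, 0.2, -2.0]
finger_gap: 0.0112
```

```bash
python3 - <<'E'
from h import *
go([.54,.10,.24],rot(88,0));print(r.observe()["joints"])
E
```

```text
t 6.48 pos [0.5535 0.0801 0.2404] shift mm [ 11.6 -21.1   0.4] turn deg [  0.02  -0.   -25.06] rows>= 3.5
[-0.042   0.4178 -0.2804  1.7559  0.1352  0.9864 -0.8465]
```

Request:
jog_arm:
  rows:
    - [3, -5, 0, 0, 0, -6, 0]
    - [6, -11, 0, 0, 0, -12, 0]
    - [9, -16, 0, 0, 0, -18, 0]
    - [11, -20, 0, 0, 0, -23, 0]
    - [12, -21, 0, 0, 0, -25, 0]
    - [12, -21, 0, 0, 0, -25, 0]

```text
time_s: 6.98
tcp_pos: [0.5406, 0.1002, 0.2404]
eef_rot: [0.721, 0.693, 0.0, -0.0]
wrist_force: [0.0, 0.2, -2.8]
finger_gap: 0.0113
```

```bash
cat >> h.py <<'E'
def xd(yaw): return np.array([np.cos(np.radians(yaw)),np.sin(np.radians(yaw)),0])
def pour(th,z,off=.03,yaw=88): go(*tcp(th,pin+xd(yaw)*off+[0,0,z],yaw))
E
python3 - <<'E'
from h import *
for th,z in ((8,.14),(16,.13),(24,.115),(30,.11)): pour(th,z)
print(r.observe()["joints"])
cv2.imwrite("pics/s4.png",cv2.resize(r.read_camera("side")[130:330,200:440,::-1],None,fx=3,fy=3,interpolation=cv2.INTER_CUBIC))
E
```

```text
t 6.98 pos [0.5406 0.1002 0.2404] shift mm [-5.6  0.4 68.9] turn deg [ 0.02  7.99 -0.23] rows>= 1.7
t 6.98 pos [0.5406 0.1002 0.2404] shift mm [-11.1   0.4  64.4] turn deg [ 0.04 15.99 -0.23] rows>= 2.2
t 6.98 pos [0.5406 0.1002 0.2404] shift mm [-18.4   0.4  65.8] turn deg [ 0.06 23.99 -0.22] rows>= 3.4
t 6.98 pos [0.5406 0.1002 0.2404] shift mm [-25.2   0.5  61.3] turn deg [ 0.07 29.99 -0.22] rows>= 4.2
[-0.0032  0.4128 -0.3853  1.7759  0.1815  0.9876 -0.4985]
```

View pics/s4.png

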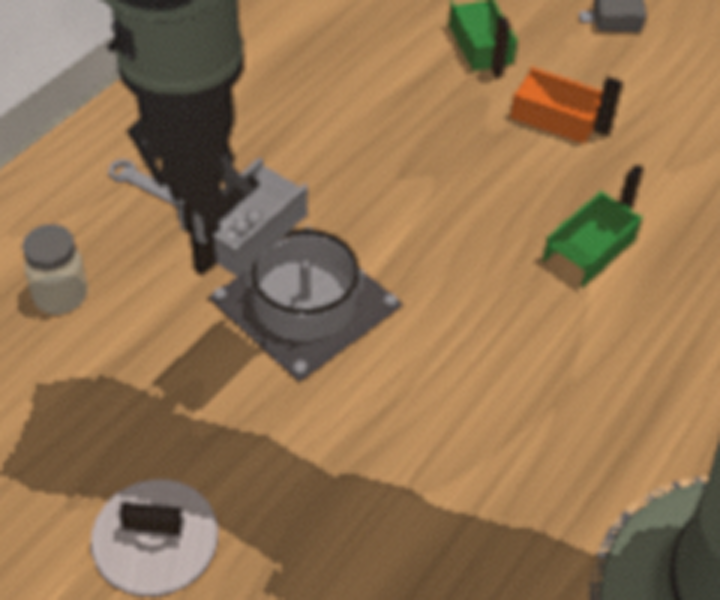

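The scoop is above the canister with its lip pointing towards −y and the balls still visible in it. Tilting now.

Request:
jog_arm:
  rows:
    - [-1, 0, 5, 0, 3, 0, 0]
    - [-4, 0, 15, 0, 7, 0, 0]
    - [-8, 0, 26, 0, 12, 0, 0]
    - [-13, 0, 38, 0, 17, 0, 0]
    - [-18, 0, 48, 0, 22, 0, 0]
    - [-22, 0, 57, 0, 27, 0, 0]
    - [-25, 0, 61, 0, 30, 0, 0]
    - [-25, 0, 61, 0, 30, 0, 0]
    - [-25, 0, 61, 0, 30, 0, 0]

```text
time_s: 7.78
tcp_pos: [0.5396, 0.0739, 0.179]
eef_rot: [0.698, 0.668, 0.186, -0.179]
wrist_force: [-0.1, 0.3, -2.3]
finger_gap: 0.0111
```

```bash
python3 - <<'E'
from h import *
for th,z in ((33,.10),(36,.092),(39,.087),(43,.084),(48,.082),(54,.082),(60,.082)): pour(th,z)
print(r.observe()["joints"])
cv2.imwrite("pics/s5.png",cv2.resize(r.read_camera("side")[130:330,200:440,::-1],None,fx=3,fy=3,interpolation=cv2.INTER_CUBIC))
E
```

```text
t 7.78 pos [0.5396 0.0739 0.179 ] shift mm [-4.9  0.4  3.4] turn deg [ 0.19  3.05 -0.52] rows>= 0.4
t 7.78 pos [0.5396 0.0739 0.179 ] shift mm [-10.2   0.5   4.7] turn deg [ 0.21  6.05 -0.52] rows>= 0.8
t 7.78 pos [0.5396 0.0739 0.179 ] shift mm [-14.3   0.5   3.4] turn deg [ 0.22  9.05 -0.51] rows>= 1.3
t 7.78 pos [0.5396 0.0739 0.179 ] shift mm [-18.4   0.6  -1.3] turn deg [ 0.24 13.05 -0.5 ] rows>= 1.8
t 7.78 pos [0.5396 0.0739 0.179 ] shift mm [-23.3   0.6  -8.5] turn deg [ 0.26 18.05 -0.49] rows>= 2.5
t 7.78 pos [0.5396 0.0739 0.179 ] shift mm [-29.    0.7 -18.6] turn deg [ 0.29 24.05 -0.48] rows>= 3.4
t 7.78 pos [0.5396 0.0739 0.179 ] shift mm [-35.8   0.8 -28.1] turn deg [ 0.31 30.05 -0.47] rows>= 4.2
[ 0.5234  0.587  -0.6442  1.8857 -0.2701  0.7465  0.1232]
```

View pics/s5.png

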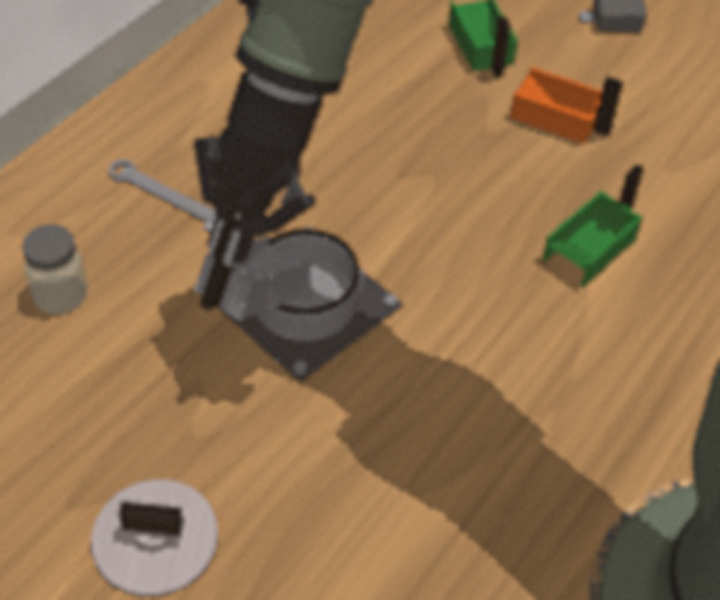

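Request:
jog_arm:
  rows:
    - [-3, 0, 2, 0, 2, 0, 0]
    - [-6, 0, 4, 0, 4, 0, 0]
    - [-10, 0, 5, 0, 6, 0, 0]
    - [-14, 0, 3, 0, 9, 0, 0]
    - [-17, 0, 0, 0, 12, 0, 0]
    - [-20, 0, -4, 0, 15, 0, 0]
    - [-23, 0, -8, 0, 18, 0, 0]
    - [-26, 0, -13, 0, 21, 0, 0]
    - [-29, 0, -18, 0, 24, 0, 0]
    - [-32, 0, -23, 0, 27, 0, 0]

```text
time_s: 8.67
tcp_pos: [0.5383, 0.0367, 0.1841]
eef_rot: [0.633, 0.609, 0.344, -0.33]
wrist_force: [0.9, 0.7, -1.1]
finger_gap: 0.0112
```

```bash
python3 - <<'E'
from h import *
for th,z in ((57,.082),(62,.085),(68,.09)): pour(th,z)
s=r.observe();print(s["joints"],s["wrist_force"])
E
```

```text
t 8.67 pos [0.5383 0.0367 0.1841] shift mm [-2.1  0.4 -1.6] turn deg [ 0.2   0.04 -0.1 ] rows>= 0.1
t 8.67 pos [0.5383 0.0367 0.1841] shift mm [ -1.5   0.5 -12.7] turn deg [ 0.2   5.04 -0.09] rows>= 0.7
t 8.67 pos [0.5383 0.0367 0.1841] shift mm [ -0.6   0.5 -26.6] turn deg [ 0.2  11.04 -0.08] rows>= 1.5
[ 0.891   0.8796 -0.8527  1.8214 -0.4623  0.9009  0.4929] [ 0.8664  0.7184 -1.1478]
```

Request:
jog_arm:
  rows:
    - [-2, 0, -8, 0, 3, 0, 0]
    - [-2, 0, -16, 0, 7, 0, 0]
    - [-2, 0, -22, 0, 10, 0, 0]
    - [-2, 0, -22, 0, 10, 0, 0]
    - [-2, 0, -22, 0, 10, 0, 0]

```text
time_s: 9.08
tcp_pos: [0.5374, 0.0172, 0.1935]
eef_rot: [0.602, 0.578, 0.397, -0.382]
wrist_force: [-0.6, -0.0, -1.1]
finger_gap: 0.0108
```

```bash
python3 - <<'E'
from h import *
s=r.observe();print(s["joints"],s["wrist_force"],s["tcp_pos"])
cv2.imwrite("pics/s6.png",cv2.resize(r.read_camera("side")[130:330,200:440,::-1],None,fx=3,fy=3,interpolation=cv2.INTER_CUBIC))
cv2.imwrite("pics/w6.png",r.read_camera("wrist")[:,:,::-1])
E
```

```text
[ 0.9734  0.9904 -0.8887  1.7738 -0.4993  1.0046  0.5649] [-0.5537 -0.0043 -1.1416] [0.5374 0.0172 0.1935]
```

View pics/s6.png

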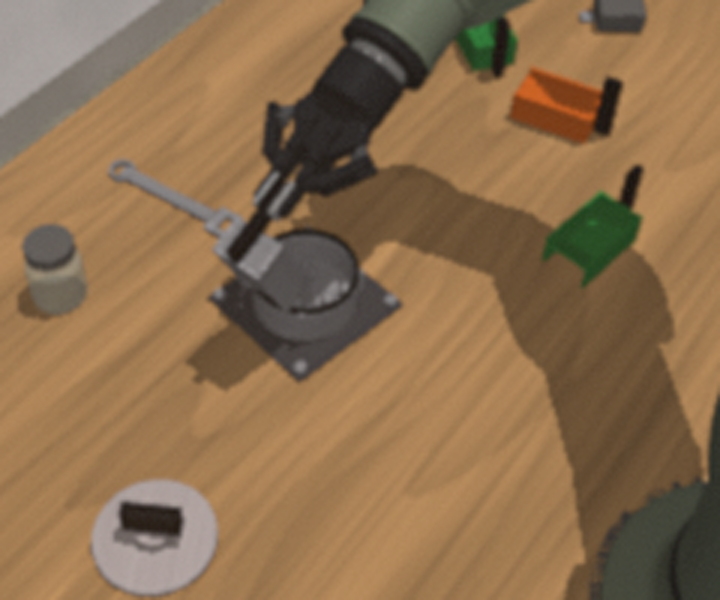

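View pics/w6.png

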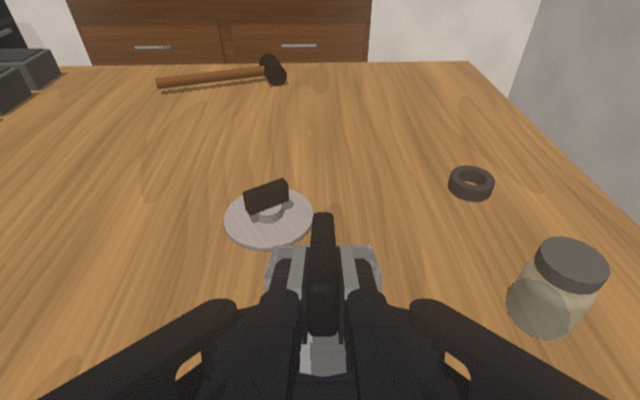

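The balls are visible in the canister and the wrist force shows the scoop is empty. I'll raise it, level it, then look into the canister.

```bash
python3 - <<'E'
from h import *
go([.538,.02,.24],rot(88,66))
go([.53,.0,.26],rot(88,0))
E
```

```text
t 9.18 pos [0.5372 0.0178 0.1942] shift mm [ 43.    0.8 -15.9] turn deg [ 0.19 -0.82 -0.05] rows>= 1.1
t 9.18 pos [0.5372 0.0178 0.1942] shift mm [ 53.4  -6.4 -42.5] turn deg [  0.14 -66.82  -0.16] rows>= 9.3
```

Request:
jog_arm:
  rows:
    - [12, 0, -4, 0, 0, 0, 0]
    - [28, 0, -10, 0, -2, 0, 0]
    - [42, 0, -16, 0, -6, 0, 0]
    - [48, -1, -22, 0, -12, 0, 0]
    - [50, -2, -27, 0, -19, 0, 0]
    - [51, -3, -31, 0, -26, 0, 0]
    - [52, -4, -35, 0, -33, 0, 0]
    - [53, -5, -38, 0, -40, 0, 0]
    - [53, -6, -41, 0, -47, 0, 0]
    - [53, -6, -42, 0, -54, 0, 0]

```text
time_s: 10.02
tcp_pos: [0.5307, -0.0009, 0.2621]
eef_rot: [0.717, 0.688, 0.081, -0.074]
wrist_force: [-0.3, -0.3, -2.7]
finger_gap: 0.0111
```

```bash
python3 - <<'E'
from h import *
go([.50,-.2,.24],rot(88,0))
print(r.observe()["joints"])
E
```

```text
t 10.02 pos [ 0.5307 -0.0009  0.2621] shift mm [-200.2  -22.5  -22.2] turn deg [  0.38 -12.59  -0.34] rows>= 4.9
[ 0.4835  0.3978 -0.6045  1.7986  0.0054  0.9772 -0.1237]
```

Request:
jog_arm:
  rows:
    - [-15, -2, -4, 0, -5, 0, 0]
    - [-40, -5, -10, 0, -10, 0, 0]
    - [-70, -8, -16, 0, -13, 0, 0]
    - [-102, -12, -22, 0, -13, 0, 0]
    - [-134, -15, -22, 0, -13, 0, 0]
    - [-164, -18, -22, 0, -13, 0, 0]
    - [-186, -21, -22, 0, -13, 0, 0]
    - [-200, -22, -22, 0, -13, 0, 0]
    - [-200, -22, -22, 0, -13, 0, 0]
    - [-200, -22, -22, 0, -13, 0, 0]

```text
time_s: 10.85
tcp_pos: [0.5005, -0.1992, 0.2363]
eef_rot: [0.721, 0.692, 0.0, 0.0]
wrist_force: [-0.2, 1.1, -1.3]
finger_gap: 0.011
```

```bash
python3 - <<'E'
from h import *
go([.50,-.2,.054],rot(88,0))
s=r.observe();print(s["joints"],s["wrist_force"])
cv2.imwrite("pics/s7.png",cv2.resize(r.read_camera("side")[130:330,200:440,::-1],None,fx=3,fy=3,interpolation=cv2.INTER_CUBIC))
cv2.imwrite("pics/t7.png",cv2.resize(r.read_camera("top")[150:300,230:430,::-1],None,fx=4,fy=4,interpolation=cv2.INTER_CUBIC))
E
```

```text
t 10.85 pos [ 0.5005 -0.1992  0.2363] shift mm [ -0.8  -0.6 182.3] turn deg [ 0.07  0.01 -0.35] rows>= 4.4
[ 0.6171  0.4085 -0.4614  1.8064  0.2152  0.975   0.0263] [-0.2305  1.1219 -1.2831]
```

View pics/s7.png

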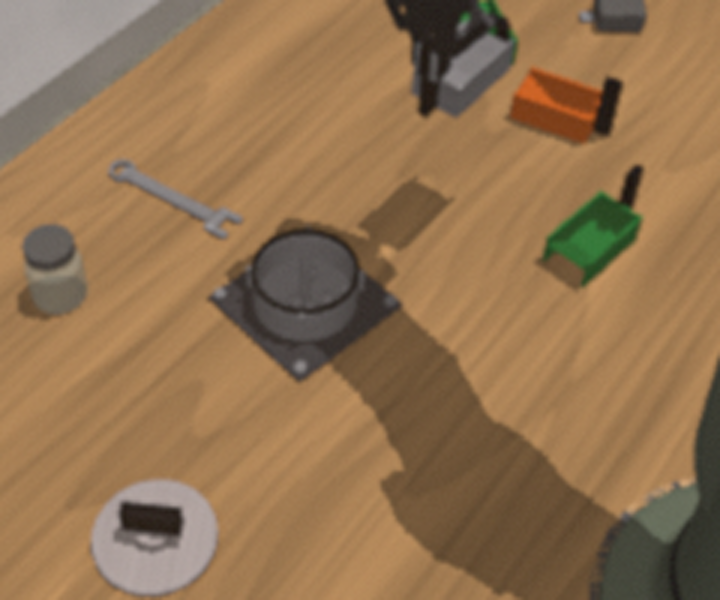

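View pics/t7.png

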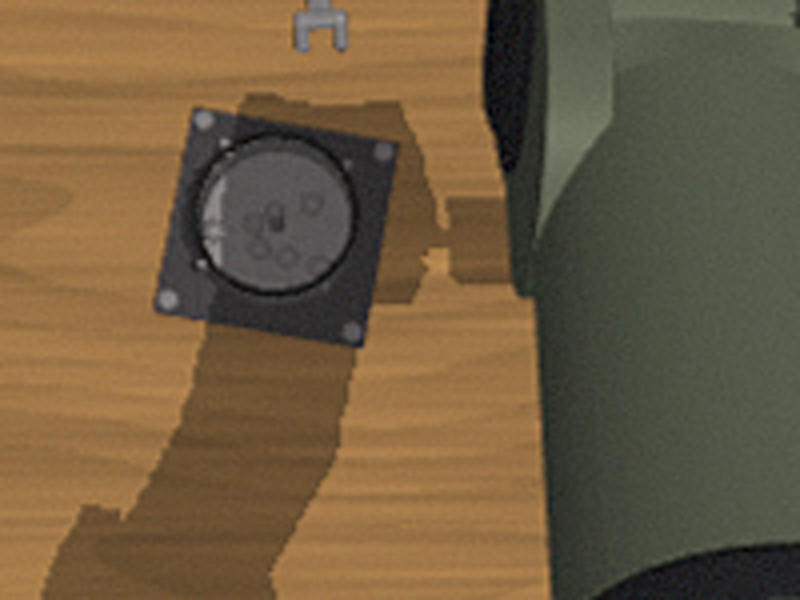

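The top view shows six balls in the canister, near (312,203), (255,223), (258,248), (288,257), (318,264) and (210,228). The pin is at (275,212). Next, put the scoop down.

Request:
jog_arm:
  rows:
    - [0, 0, 15, 0, 0, 0, 0]
    - [0, 0, 45, 0, 0, 0, 0]
    - [0, 0, 80, 0, 0, 0, 0]
    - [0, 0, 110, 0, 0, 0, 0]
    - [0, 0, 135, 0, 0, 0, 0]
    - [0, 0, 155, 0, 0, 0, 0]
    - [0, 0, 166, 0, 0, 0, 0]
    - [0, 0, 172, 0, 0, 0, 0]
    - [0, 0, 176, 0, 0, 0, 0]
    - [0, 0, 176, 0, 0, 0, 0]

```text
time_s: 11.78
tcp_pos: [0.5006, -0.1998, 0.0597]
eef_rot: [0.721, 0.693, 0.0, 0.0]
wrist_force: [0.1, 0.1, -1.4]
finger_gap: 0.0112
```

```bash
python3 - <<'E'
from h import *
go([.50,-.2,.0535],rot(88,0))
s=r.observe();print(s["wrist_force"])
E
```

```text
t 11.78 pos [ 0.5006 -0.1998  0.0597] shift mm [-0.2 -0.6  6.2] turn deg [ 0.03  0.   -0.32] rows>= 0.1
[ 0.1434  0.1206 -1.3581]
```

Request:
jog_arm:
  rows:
    - [0, 0, 2, 0, 0, 0, 0]
    - [0, 0, 4, 0, 0, 0, 0]
    - [0, 0, 6, 0, 0, 0, 0]
    - [0, 0, 6, 0, 0, 0, 0]
    - [0, 0, 6, 0, 0, 0, 0]

```text
time_s: 12.2
tcp_pos: [0.5007, -0.2002, 0.0539]
eef_rot: [0.721, 0.692, 0.0, 0.001]
wrist_force: [0.5, 2.1, 4.5]
finger_gap: 0.0115
```

Request:
jog_arm:
  rows:
    - [0, 0, 0, 0, 0, 0, 85]
    - [0, 0, 0, 0, 0, 0, 85]
    - [0, 0, 0, 0, 0, 0, 85]
    - [0, 0, 0, 0, 0, 0, 85]
    - [0, 0, -15, 0, 0, 0, 85]
    - [0, 0, -40, 0, 0, 0, 85]
    - [0, 0, -75, 0, 0, 0, 85]
    - [0, 0, -110, 0, 0, 0, 85]
    - [0, 0, -135, 0, 0, 0, 85]
    - [0, 0, -146, 0, 0, 0, 85]

```text
time_s: 13.03
tcp_pos: [0.5012, -0.2004, 0.2028]
eef_rot: [0.721, 0.692, 0.001, 0.002]
wrist_force: [0.7, 0.2, 0.0]
finger_gap: 0.0848
```

```bash
python3 - <<'E'
from h import *
s=r.observe();print(s["wrist_force"],s["finger_gap"])
cv2.imwrite("pics/s8.png",cv2.resize(r.read_camera("side")[130:330,200:440,::-1],None,fx=3,fy=3,interpolation=cv2.INTER_CUBIC))
go([.476,.2602,.16],rot(32));go([.476,.2602,.16],rot(212-90-90))
E
```

```text
[0.7163 0.2374 0.0323] 0.08477106425806993
t 13.08 pos [ 0.5015 -0.2006  0.2031] shift mm [459.4 -44.7  42.2] turn deg [ 0.28 -0.03 55.63] rows>= 11.1
t 13.08 pos [ 0.5015 -0.2006  0.2031] shift mm [459.4 -44.7  42.2] turn deg [ 0.28 -0.03 55.63] rows>= 11.1
```

View pics/s8.png

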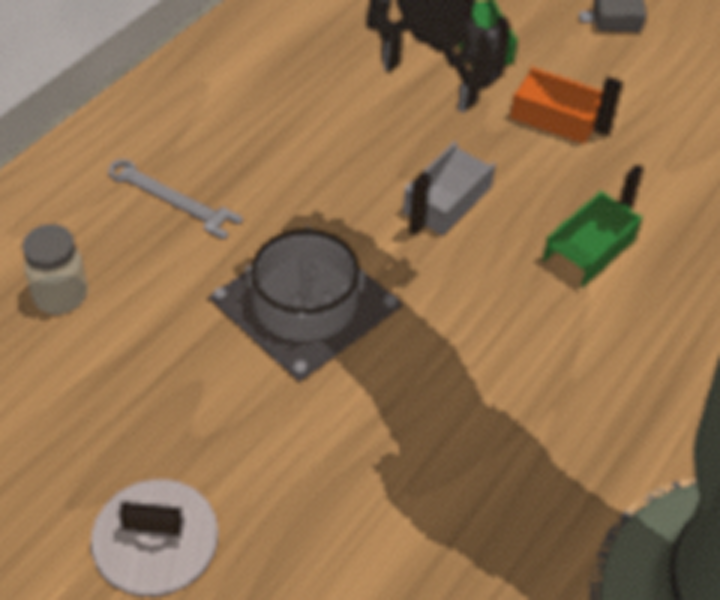

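The scoop stands upright and free. Next, the lid.

Request:
jog_arm:
  rows:
    - [20, -2, 2, 0, 0, 5, 85]
    - [55, -6, 6, 0, 0, 10, 85]
    - [96, -10, 10, 0, 0, 16, 85]
    - [137, -14, 14, 0, 0, 22, 85]
    - [178, -18, 18, 0, 0, 28, 85]
    - [219, -22, 22, 0, 0, 34, 85]
    - [260, -26, 26, 0, 0, 40, 85]
    - [301, -30, 30, 0, 0, 46, 85]
    - [342, -34, 34, 0, 0, 51, 85]
    - [380, -38, 38, 0, 0, 54, 85]

```text
time_s: 13.92
tcp_pos: [0.4777, 0.1719, 0.1616]
eef_rot: [0.958, 0.287, -0.0, 0.0]
wrist_force: [0.7, -0.6, 0.4]
finger_gap: 0.0854
```

```bash
python3 - <<'E'
from h import *
go([.476,.2602,.16],rot(32))
E
```

```text
t 13.92 pos [0.4777 0.1719 0.1616] shift mm [ 47.  -74.7   1.5] turn deg [0.01 0.05 1.3 ] rows>= 2.1
```

Request:
jog_arm:
  rows:
    - [18, -28, 1, 0, 0, 1, 85]
    - [34, -54, 1, 0, 0, 1, 85]
    - [45, -71, 1, 0, 0, 1, 85]
    - [47, -74, 1, 0, 0, 1, 85]
    - [47, -74, 1, 0, 0, 1, 85]
    - [47, -74, 1, 0, 0, 1, 85]

```text
time_s: 14.42
tcp_pos: [0.4763, 0.2571, 0.1608]
eef_rot: [0.96, 0.281, -0.001, 0.0]
wrist_force: [0.4, 0.4, -0.3]
finger_gap: 0.0852
```

```bash
python3 - <<'E'
from h import *
go([.476,.2602,.16],rot(32));print(r.observe()["qvel"])
im=r.read_camera("wrist");cv2.imwrite("pics/w9.png",im[:,:,::-1])
for p in ([.476,.2602,.052],[.476+.028*.848,.2602+.028*.53,.052],[.476-.028*.848,.2602-.028*.53,.052]):print(proj("wrist",p))
E
```

```text
t 14.42 pos [0.4763 0.2571 0.1608] shift mm [ 1.4 -2.8  0.8] turn deg [0.02 0.08 0.64] rows>= 0.1
[ 0.0201 -0.0094  0.0044  0.0039 -0.0011  0.0013  0.0021]
[318.3217 194.8697]
[318.5782 156.602 ]
[318.0805 230.8413]
```

View pics/w9.png

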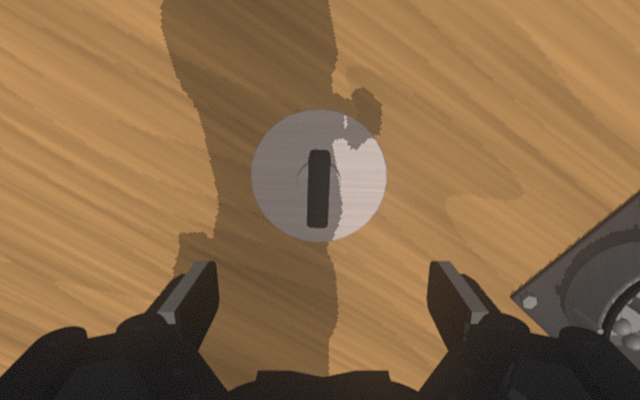

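```bash
python3 - <<'E'
from h import *
im=cv2.imread("pics/w9.png");g=im.max(2)
m=np.zeros_like(g);m[130:245,295:345]=(g[130:245,295:345]<45)*255
n,l,st,ce=cv2.connectedComponentsWithStats(m);i=1+st[1:,4].argmax();print(st[i],ce[i])
c=max(cv2.findContours((l==i).astype('u1'),0,2)[0],key=cv2.contourArea);print(cv2.minAreaRect(c),cv2.boxPoints(cv2.minAreaRect(c)))
a=onz("wrist",319.5,150,.052);b=onz("wrist",317,228,.052)
print(a,b,(a+b)/2,np.linalg.norm(a-b),np.degrees(np.arctan2(*(a-b)[[1,0]])))
ctr=onz("wrist",319,175.5,.008);print("disc",[onz("wrist",u,v,.008) for u,v in((251,176),(387,176),(319,110),(319,241))])
go([.478,.2602,.027],rot(30.5))
E
```

```text
[318 151   1   1   1] [318. 151.]
((318.0, 151.0), (0.0, 0.0), 0.0) [[318. 151.]
 [318. 151.]
 [318. 151.]
 [318. 151.]]
[0.504 0.277 0.052] [0.4537 0.2473 0.052 ] [0.4789 0.2621 0.052 ] 0.058413821158011914 30.59714288711641
disc [array([0.4486, 0.3105, 0.008 ]), array([0.5102, 0.2141, 0.008 ]), array([0.5249, 0.2911, 0.008 ]), array([0.4295, 0.2306, 0.008 ])]
t 14.47 pos [0.4766 0.2567 0.161 ] shift mm [  3.3  -2.3 134. ] turn deg [0.03 0.06 2.09] rows>= 3.2
```

Request:
jog_arm:
  rows:
    - [4, -3, 20, 0, 0, 1.8, 85]
    - [4, -3, 55, 0, 0, 1.8, 85]
    - [4, -3, 90, 0, 0, 1.8, 85]
    - [4, -3, 118, 0, 0, 1.8, 85]
    - [4, -3, 130, 0, 0, 1.8, 85]
    - [4, -3, 134, 0, 0, 1.8, 85]
    - [4, -3, 134, 0, 0, 1.8, 0]
    - [4, -3, 134, 0, 0, 1.8, 0]
    - [4, -3, 134, 0, 0, 1.8, 0]
    - [4, -3, 134, 0, 0, 1.8, 0]

```text
time_s: 15.3
tcp_pos: [0.4791, 0.263, 0.0289]
eef_rot: [0.964, 0.266, 0.001, -0.0]
wrist_force: [-0.3, -0.8, -1.1]
finger_gap: 0.0379
```

Request:
jog_arm:
  rows:
    - [0, 0, 0, 0, 0, 0, 0]
    - [0, 0, 0, 0, 0, 0, 0]
    - [0, 0, 0, 0, 0, 0, 0]
    - [0, 0, 0, 0, 0, 0, 0]
    - [0, 0, 0, 0, 0, 0, 0]

```text
time_s: 15.72
tcp_pos: [0.4787, 0.2629, 0.0284]
eef_rot: [0.964, 0.266, 0.001, -0.0]
wrist_force: [-2.5, -0.8, 12.5]
finger_gap: 0.0149
```

```bash
python3 - <<'E'
from h import *
go([.478,.261,.107],rot(30.8));s=r.observe();print(s["wrist_force"],s["ft_torque"])
im=r.read_camera("wrist");cv2.imwrite("pics/w10.png",im[:,:,::-1])
E
```

```text
t 15.72 pos [0.4787 0.2629 0.0284] shift mm [ -1.5   1.3 -78.6] turn deg [ 0.01 -0.06  0.04] rows>= 1.9
[-2.5063 -0.8371 12.5268] [-0.2826  0.486  -0.0939]
```

View pics/w10.png

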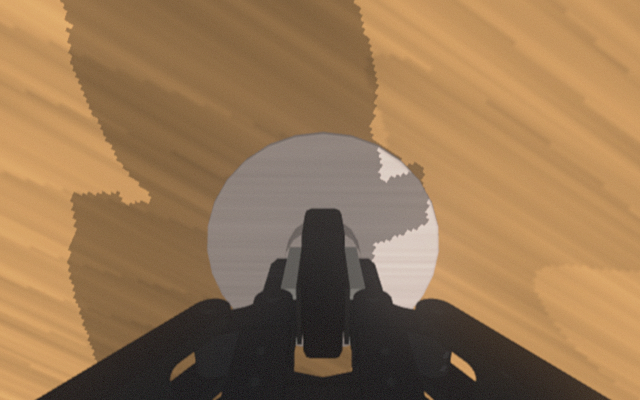

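The lid is gripped (gap 15 mm). I'll fit the disc's edge to get the lid centre relative to the TCP.

```bash
cat >> h.py <<'E'
from scipy.optimize import least_squares
def disc(fn,z,box,smax=60):
    im=cv2.imread(fn);hsv=cv2.cvtColor(im,cv2.COLOR_BGR2HSV)
    m=((hsv[:,:,1]<smax)&(hsv[:,:,2]>80)).astype('u1')
    x0,y0,x1,y1=box;mm=np.zeros_like(m);mm[y0:y1,x0:x1]=m[y0:y1,x0:x1]
    mm=cv2.morphologyEx(mm,cv2.MORPH_OPEN,np.ones((3,3)))
    c=max(cv2.findContours(mm,cv2.RETR_EXTERNAL,cv2.CHAIN_APPROX_NONE)[0],key=cv2.contourArea)[:,0]
    c=np.array(cv2.convexHull(c))[:,0]
    c=c[(c[:,1]<y1-3)&(c[:,0]>x0+2)&(c[:,0]<x1-3)]
    P=np.array([onz("wrist",u,v,z) for u,v in c])
    f=lambda q:np.hypot(P[:,0]-q[0],P[:,1]-q[1])-q[2]
    s=least_squares(f,[*P.mean(0)[:2],.058],loss='soft_l1',f_scale=.0005)
    return s.x,np.abs(s.fun).max(),len(c)
E
python3 - <<'E'
from h import *
q=disc("pics/w10.png",.008,(190,120,455,290));print(q)
s=r.observe();R0=R.from_quat(s["eef_rot"])
print("lid centre in tool",R0.inv().apply(np.array([q[0][0],q[0][1],0])-s["tcp_pos"]))
E
```

```text
(array([0.4776, 0.2625, 0.0567]), np.float64(0.00034444276473750285), 39)
lid centre in tool [-0.0012 -0.0002  0.0284]
```

```bash
python3 - <<'E'
from h import *
go([.46,.1,.20],rot(30.8)); go([.435,-.1,.20],rot(30.8))
E
```

```text
t 15.77 pos [0.4787 0.2629 0.0284] shift mm [ -99.4  130.3 -171.7] turn deg [ 0.01 -0.06  0.04] rows>= 5.7
t 15.77 pos [0.4787 0.2629 0.0284] shift mm [-223.4  289.2 -171.8] turn deg [ 0.01 -0.06  0.04] rows>= 9.7
```

Request:
jog_arm:
  rows:
    - [0, 0, -10, 0, 0, 0, 0]
    - [0, 0, -25, 0, 0, 0, 0]
    - [0, 0, -50, 0, 0, 0, 0]
    - [0, 0, -80, 0, 0, 0, 0]
    - [0, 0, -110, 0, 0, 0, 0]
    - [0, 0, -140, 0, 0, 0, 0]
    - [0, 0, -160, 0, 0, 0, 0]
    - [0, 0, -170, 0, 0, 0, 0]
    - [0, 0, -170, 0, 0, 0, 0]

```text
time_s: 16.52
tcp_pos: [0.479, 0.263, 0.1997]
eef_rot: [0.964, 0.266, 0.002, -0.0]
wrist_force: [0.7, -0.0, -1.4]
finger_gap: 0.0147
```

Request:
jog_arm:
  rows:
    - [-8, 10, 0, 0, 0, 0, 0]
    - [-26, 34, 0, 0, 0, 0, 0]
    - [-50, 65, 0, 0, 0, 0, 0]
    - [-74, 96, 0, 0, 0, 0, 0]
    - [-98, 127, 0, 0, 0, 0, 0]
    - [-122, 158, 0, 0, 0, 0, 0]
    - [-146, 189, 0, 0, 0, 0, 0]
    - [-170, 220, 0, 0, 0, 0, 0]
    - [-194, 251, 0, 0, 0, 0, 0]
    - [-214, 277, 0, 0, 0, 0, 0]

```text
time_s: 17.35
tcp_pos: [0.4346, -0.0878, 0.1962]
eef_rot: [0.964, 0.265, -0.001, -0.0]
wrist_force: [1.0, -0.4, -1.4]
finger_gap: 0.0145
```

Request:
jog_arm:
  rows:
    - [-7, 9, 0, 0, 0, 0, 0]
    - [-9, 12, 0, 0, 0, 0, 0]
    - [-9, 12, 0, 0, 0, 0, 0]
    - [-9, 12, 0, 0, 0, 0, 0]
    - [-9, 12, 0, 0, 0, 0, 0]

```text
time_s: 17.77
tcp_pos: [0.435, -0.0986, 0.197]
eef_rot: [0.964, 0.267, -0.0, -0.0]
wrist_force: [-0.3, 0.7, -1.6]
finger_gap: 0.0148
```

```bash
python3 - <<'E'
from h import *
s=r.observe();print(s["tcp_pos"],s["wrist_force"],s["qvel"],s["joints"])
print(proj("wrist",[.536,-.042,.066]))
im=r.read_camera("wrist");cv2.imwrite("pics/w11.png",im[:,:,::-1])
E
```

```text
[ 0.435  -0.0986  0.197 ] [-0.2528  0.7226 -1.6418] [-0.0058 -0.0049  0.0036 -0.0023  0.0007  0.0018  0.0031] [ 0.2687  0.2945 -0.2154  2.0785  0.0879  0.7778 -1.0311]
[327.9251  27.7611]
```

View pics/w11.png

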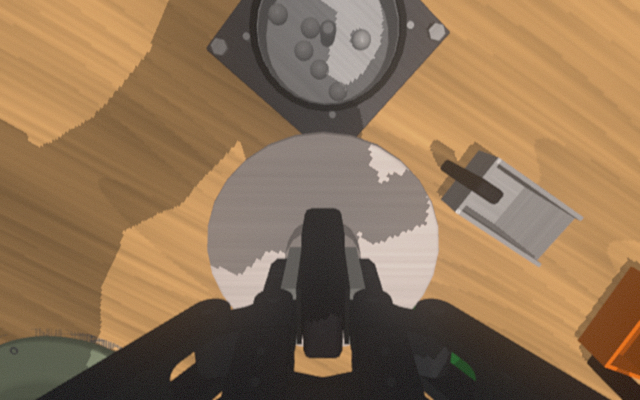

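```bash
python3 - <<'E'
from h import *
crop("pics/w11.png",240,0,420,120,4,"pics/w11z.png")
E
```

```text
(no output)
```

View pics/w11z.png

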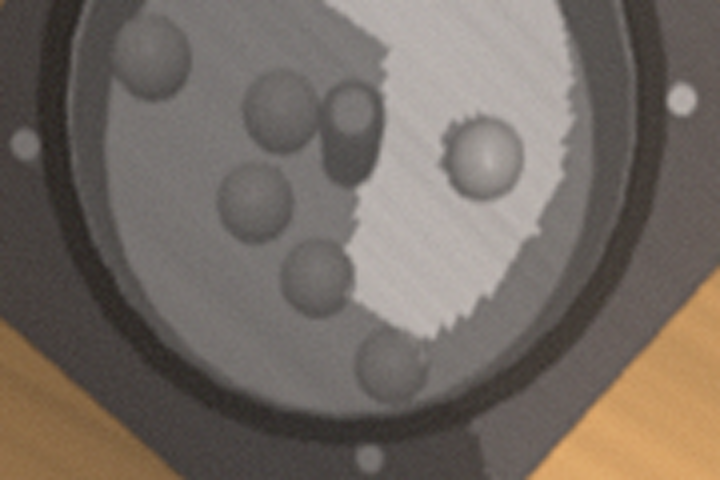

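```bash
python3 - <<'E'
from h import *
p=onz("wrist",327.6,26.6,.066);print("pin",p)
s=r.observe();R0=R.from_quat(s["eef_rot"])
q=disc("pics/w11.png",s["tcp_pos"][2]-.0204,(195,136,445,290));print(q)
h=np.array([-.0012,-.0002,.0284])
print("lid centre in tool",R0.inv().apply(np.array([q[0][0],q[0][1],0])-s["tcp_pos"]))
d=R0.inv().apply(p-s["tcp_pos"]);print("pin in tool mm",d*1000, "shift",(d-h)*1000)
E
```

```text
pin [ 0.5367 -0.0414  0.066 ]
(array([ 0.4339, -0.0991,  0.0566]), np.float64(0.0005797619179814528), 31)
lid centre in tool [-0.0012 -0.0001  0.1972]
pin in tool mm [116.5217   3.2652 131.169 ] shift [117.7217   3.4652 102.769 ]
```

Request:
jog_arm:
  rows:
    - [10, 0, 0, 0, 0, 0, 0]
    - [32, 1, 0, 0, 0, 0, 0]
    - [60, 2, 5, 0, 0, 0, 0]
    - [88, 3, 25, 0, 0, 0, 0]
    - [108, 3.5, 50, 0, 0, 0, 0]
    - [117.5, 3.5, 75, 0, 0, 0, 0]
    - [117.5, 3.5, 90, 0, 0, 0, 0]
    - [117.5, 3.5, 92, 0, 0, 0, 0]
    - [117.5, 3.5, 92, 0, 0, 0, 0]
    - [117.5, 3.5, 92, 0, 0, 0, 0]

```text
time_s: 18.65
tcp_pos: [0.5382, -0.0422, 0.1063]
eef_rot: [0.964, 0.266, 0.0, 0.0]
wrist_force: [0.0, 0.2, -2.4]
finger_gap: 0.0146
```

```bash
cat >> h.py <<'E'
def hole():
    s=r.observe();R0=R.from_quat(s["eef_rot"]);p=s["tcp_pos"]+R0.apply([-.0012,-.0002,.0284])
    d=R0.inv().apply(np.array([.5367,-.0414,.066])-p)*1000
    print("t",s["time_s"],"hole",p,"pin-hole in tool mm",d,"F",s["wrist_force"],"M",s["ft_torque"])
E
python3 -c "from h import *;hole()"
```

```text
t 18.65 hole [ 0.537  -0.0426  0.0779] pin-hole in tool mm [ 0.336  -1.2551 11.8807] F [ 0.0206  0.2462 -2.378 ] M [ 0.004   0.0137 -0.0201]
```

Request:
jog_arm:
  rows:
    - [0.3, -1.2, 4, 0, 0, 0, 0]
    - [0.3, -1.2, 8, 0, 0, 0, 0]
    - [0.3, -1.2, 10, 0, 0, 0, 0]
    - [0.3, -1.2, 12, 0, 0, 0, 0]
    - [0.3, -1.2, 13, 0, 0, 0, 0]
    - [0.3, -1.2, 14, 0, 0, 0, 0]
    - [0.3, -1.2, 14, 0, 0, 0, 0]

```text
time_s: 19.23
tcp_pos: [0.5373, -0.0414, 0.0914]
eef_rot: [0.964, 0.266, -0.0, -0.0]
wrist_force: [-0.2, -0.5, -2.4]
finger_gap: 0.0152
```

```bash
python3 -c "from h import *;hole()"
```

```text
t 19.2333 hole [ 0.5362 -0.0418  0.063 ] pin-hole in tool mm [ 0.6458 -0.0743 -3.0371] F [-0.173  -0.5038 -2.3792] M [0.0539 0.0394 0.0043]
```

At 63 mm there is no contact force, so the pin is in the hole. Continuing down.

Request:
jog_arm:
  rows:
    - [0, 0, 1, 0, 0, 0, 0]
    - [0, 0, 2, 0, 0, 0, 0]
    - [0, 0, 3, 0, 0, 0, 0]
    - [0, 0, 4, 0, 0, 0, 0]
    - [0, 0, 4, 0, 0, 0, 0]
    - [0, 0, 4, 0, 0, 0, 0]
    - [0, 0, 4, 0, 0, 0, 0]

```text
time_s: 19.82
tcp_pos: [0.5375, -0.0412, 0.0875]
eef_rot: [0.964, 0.266, 0.0, -0.0]
wrist_force: [1.3, -0.2, -2.5]
finger_gap: 0.0148
```

```bash
python3 -c "from h import *;hole()"
```

```text
t 19.8167 hole [ 0.5363 -0.0417  0.0591] pin-hole in tool mm [ 0.4653 -0.0542 -6.9035] F [ 1.2807 -0.2062 -2.4703] M [ 0.1748 -0.2674  0.0016]
```

Request:
jog_arm:
  rows:
    - [0, 0, 1, 0, 0, 0, 0]
    - [0, 0, 2, 0, 0, 0, 0]
    - [0, 0, 3, 0, 0, 0, 0]
    - [0, 0, 4, 0, 0, 0, 0]
    - [0, 0, 5, 0, 0, 0, 0]
    - [0, 0, 6, 0, 0, 0, 0]
    - [0, 0, 6, 0, 0, 0, 0]
    - [0, 0, 6, 0, 0, 0, 0]

```text
time_s: 20.48
tcp_pos: [0.5376, -0.0413, 0.0818]
eef_rot: [0.964, 0.266, 0.0, 0.0]
wrist_force: [-0.7, 0.2, 7.4]
finger_gap: 0.0144
```

```bash
python3 -c "from h import *;hole()"
```

```text
t 20.4833 hole [ 0.5365 -0.0417  0.0534] pin-hole in tool mm [  0.3696  -0.1614 -12.6167] F [-0.6632  0.1683  7.377 ] M [0.1915 0.2585 0.0164]
```

Request:
jog_arm:
  rows:
    - [0, 0, 0.5, 0, 0, 0, 0]
    - [0, 0, 1, 0, 0, 0, 0]
    - [0, 0, 1.5, 0, 0, 0, 0]
    - [0, 0, 1.5, 0, 0, 0, 0]
    - [0, 0, 1.5, 0, 0, 0, 0]
    - [0, 0, 1.5, 0, 0, 0, 0]

```text
time_s: 20.98
tcp_pos: [0.5378, -0.0413, 0.0813]
eef_rot: [0.964, 0.266, 0.001, 0.0]
wrist_force: [-6.5, 0.8, 29.7]
finger_gap: 0.0148
```

```bash
python3 - <<'E'
from h import *
hole()
cv2.imwrite("pics/s12.png",cv2.resize(r.read_camera("side")[130:330,200:440,::-1],None,fx=3,fy=3,interpolation=cv2.INTER_CUBIC))
hole()
E
```

```text
t 20.9833 hole [ 0.5367 -0.0418  0.0529] pin-hole in tool mm [  0.2228  -0.3025 -13.0981] F [-6.5437  0.7606 29.7084] M [ 0.2942  1.7048 -0.0208]
t 21.0333 hole [ 0.5367 -0.0418  0.0529] pin-hole in tool mm [  0.2276  -0.2878 -13.1329] F [-7.4509  0.4299 29.0478] M [0.2804 1.7133 0.0244]
```

View pics/s12.png

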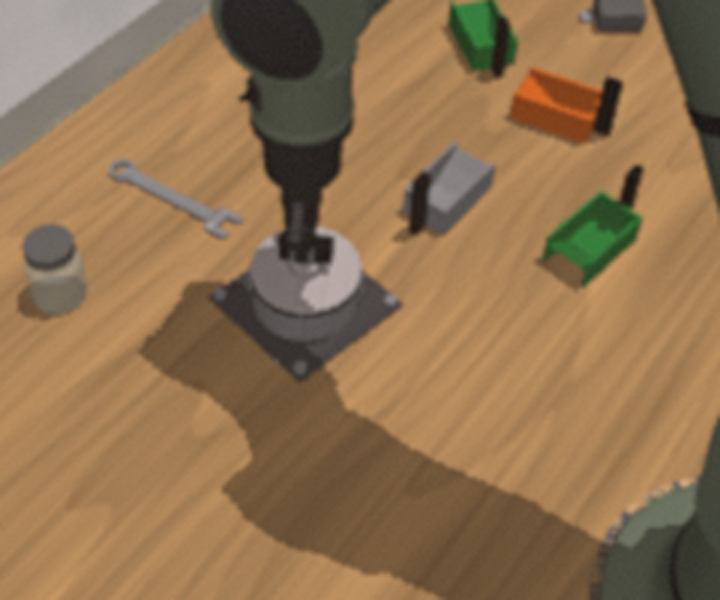

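The stop is reached, with about 32 N of push at an underside height of 52.9 mm. I'll ease off slightly and hand in.

Request:
jog_arm:
  rows:
    - [0, 0, -0.4, 0, 0, 0, 0]
    - [0, 0, -0.5, 0, 0, 0, 0]
    - [0, 0, -0.5, 0, 0, 0, 0]
    - [0, 0, -0.5, 0, 0, 0, 0]

```text
time_s: 21.37
tcp_pos: [0.5377, -0.0413, 0.0813]
eef_rot: [0.964, 0.266, 0.0, 0.0]
wrist_force: [-4.5, 0.1, 18.9]
finger_gap: 0.0148
```

```bash
python3 - <<'E'
from h import *
hole()
s=r.observe(); print(R.from_quat(s["eef_rot"]).apply([0,0,1]))
f=s["wrist_force"][2]
if f>12: print(r.close_job())
E
```

```text
t 21.3667 hole [ 0.5366 -0.0418  0.0529] pin-hole in tool mm [  0.3133  -0.2455 -13.0704] F [-4.5061  0.096  18.9327] M [ 0.2127  1.0466 -0.0157]
[ 0.0008 -0.0001 -1.    ]
the job is handed in; nothing more can be done
None
```

The job is finished and handed in at 21.4 s. The arm was still holding the lid pressed down; no verdict is reported.

- **Balls:** I first tilted the scoop towards the base, but a wrist joint reached its limit at about 28°. I levelled it, turned it about 80° and poured sideways. A later wrist picture showed all six balls in the canister.
- **Scoop:** It stands upright on the bench at about (0.50, -0.20), roughly 160 mm from the pin and clear of the canister.
- **Lid:** It dropped onto the pin on the first descent, so no sliding was needed. At the last check:
  - the underside was 52.9 mm above the bench, so the ring is fully down
  - the hole was about 0.4 mm from the pin
  - tilt was about 0.001 rad
  - push on the lid was about 21 N
- **Bystanders:** The wrench and jar look unmoved in the last side picture. The collar was not in that cropped view, but nothing came near it.
- **Disagreement:** A sideways force of about 4.5 N and a moment of about 1 N m remained. They probably come from the pin rubbing one side of the hole. The separate estimates of the pin's position agreed to within about 3 mm.

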